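Index the basket shuttle to its next station

ROBOT

A 6-joint arm with a two-finger parallel gripper is mounted at the origin on the work surface. World frame = base frame: x ahead of the robot, y to its left, z up, the work surface at z = 0. Lengths are in m, angles in degrees, forces in N, time in s.
With the tool pointing down it reaches from about 0.4 to 0.825 m from the base axis. Payload 7 kg.
Tool frame: the origin (TCP) lies between the finger pads; the fingertips stand 19 mm ahead of it and the grasp point (between the pads) is the TCP (r.finger_overhang is the distance from the TCP to the fingertips, in m); z points along the fingers, y is the direction in which the jaws open and shut (so a half turn about z gives the same grasp; the last joint's range is limited). The gripper opens to 88 mm and grips with 3 to 60 N. Pads are 19 mm wide; open, the fingers measure 130 mm over their backs; the gripper's body (78 mm by 193 mm) begins 47 mm behind the grasp point.
Start: joints at [-50.816, 20.546, 0.682, 0, -70.136, -16.507], TCP at [0.26, -0.623, 0.246] pointing down, gripper open.
Joint ranges: [-176.03, 176.03], [-82.01, 121.73], [-58.28, 71.71], [-173.87, 95.51], [-174.79, -0.11], [-173.66, 173.66]. Speed limits (degrees/s): [136.94, 136.94, 172.46, 180, 180, 180].

INTERFACE

Orientations are given as [roll, pitch, yaw] about the fixed x, y, z axes, in that order (R = Rz(yaw) Ry(pitch) Rx(roll)).
In Python, from plant import r, optics gives the robot as it stands. The module is installed in compiled form; this text tells all that it offers.
- The arm moves only by the tool step_arm, never from a script. Its argument "increments" is a list of rows, each an object of numbers: "tx", "ty", "tz": the shift along the world's x, y, z in mm; "ax", "ay", "az": the turn, a rotation vector about the world's x, y, z in degrees; "claw": the gripper command: -1 is shut, 1 is fully open, values between are in proportion. In form: [{"tx": .., "ty": .., "tz": .., "ax": .., "ay": .., "az": .., "claw": ..}, ...]. A call has 1 to 12 rows; each row shifts and turns the commanded pose from where the row before left it; what a row does not reach is not made up. A row lasts 1/10 s, in which the tool goes at most 50 mm and 8.59 degrees, less where a joint would pass 70% of its speed; a pose out of reach is approached as far as the arm can. A call with a gripper value outside its range is refused whole. The fingers move at their own pace and stop on an object; "newtons" is the grip in N (left out, the last holds). Time passes only in rows, so rows that do not move let the fingers close. It gives the time, the measured TCP pose, the force and the opening at its end, in the units of the state.
- r.get_state(): the state, without advancing time (a new reading comes with each control period).
- optics.capture(name): name is "scene" or "top" or "wrist"; returns a dict with "image" (400x640x3 uint8, blue, green, red), "depth" (400x640 float32, m along the optical axis (not along the pixel's ray), 0 where there is no reading), "fx", "fy", "cx", "cy" (pixels), "distortion" ([k1, k2, p1, p2, k3] as OpenCV has them; the pictures are not rectified), "R" (3x3) and "t" (3): a world point X has camera coordinates R X + t. Camera axes: x right, y down, z forward; pixel columns grow to the right and rows downward; lengths in m; the calibration is good to about 2 mm. A picture is of the moment at which its call begins.
- r.close_job(): hands the job in, once; it reports no verdict.
The state is a dict: "time_s": time; "joints": joint angles; "qd": joint speeds; "joint_torque": joint torques, N m; "tcp_pos": TCP position; "eef_rot": TCP orientation; "contact_force": force on the tool from outside, world axes, zero at the start; "moment": the same for the moment, N m; "gripper_width": finger opening in m.
Only numpy, scipy, OpenCV 4.12 (cv2) and the standard library are available. Lean on these libraries where they do the work, as an engineer would, in place of code of your own. Each camera call takes 0.05 s, during which the arm holds its last target. There are 200 camera calls.

TASK

The basket shuttle on the transfer rail is locked by a spring plunger. Pull up its black knob, move the shuttle to the next hole on the side of the orange tag, let the pin snap fully home there and leave the knob alone. Be gentle: never lean hard on the pin sideways (stop pushing as soon as it catches), keep the jar standing in the basket and leave the other things on the bench where they are.

Things in the scene. Friction and masses are not known exactly. Their poses are not given: they have to be found in the camera images.
- rail: grey transfer rail fixed to the bench, 225 x 300 x 42 mm. Origin at bench height exactly under the hole where the pin starts; y axis along the rail (the way the shuttle slides), x axis away from the basket. End stops let the shuttle go 78 mm either way, beyond the outer holes. Site strip_top tells of the holes.
- strip_top (a point): point over the start hole on top of the flat steel strip under the pin (30 mm wide, top 36 mm above the bench) that runs along the rail. It has 12 mm wide holes for the pin: the start hole and one in either direction, 48 to 64 mm from it (differs from run to run and side to side, not known better: feel for it). Flat and solid between and beyond the holes.
- shuttle: blue plate 210 x 90 x 10 mm, its top 50 mm above the bench, slides along the rail's y axis and carries the wire basket and the plunger. Its origin is at bench height under the plunger's axis, axes parallel to the rail's. Slides with about 1.5 N of friction, and stays where it is left when unlocked; with the pin resting on the strip 4 to 7 N are needed.
- shuttle_mark (a point): point on the plunger's axis at the top of the blue plate, 50 mm above the bench; the steel plunger barrel there is 24 mm in diameter (34 mm in the lowest 5 mm) and reaches up to 72 mm above the bench
- knob_center (a point): centre of the round black plunger knob (red dot on top), diameter 33 mm, 26 mm high, centred 87 mm above the bench when the pin is home and moving up with the plunger. Free all round for fingers; nothing stands within 65 mm of its axis at its height. The knob can also be pushed sideways to slide the shuttle.
- plunger (a joint): how far the knob is pulled up, in m: 0 = pin fully home in a hole; 0.009 = pin end resting on top of the strip between holes; 0.014 = upper stop. A spring pulls it down with about 5 N at 0 and 7 N at the stop. To unlock the shuttle pull it to between 0.010 and 0.014.
- pin: steel plunger pin, 9 mm in diameter, on the knob's axis, mostly hidden below the shuttle; origin at its lower end, 27 mm above the bench when home. Home in a hole it has 1.5 mm of play either way along the rail and then blocks the shuttle.
- orange_tag: orange tag 36 mm wide and 50 mm high on an orange foot 50 x 36 x 8 mm, fixed to the bench on the +x side of the rail (90 mm from the line of the holes), roughly level (within about 12 mm along the rail) with the hole to go to; it stands towards +y or -y of the start hole. Origin at its foot, axes parallel to the rail's.
- green_tag: the same tag in green, by the hole in the other direction, not the one to go to
- basket_center (a point): centre of the floor of the wire basket fixed on the shuttle, 125 mm from the plunger's axis on the rail's -x side; 88 x 84 mm, floor 54 mm and rim 102 mm above the bench
- jar_center (a point): centre of the loose amber jar with blue cap, diameter 52 mm, 75 mm high, standing in the basket, its top 129 mm above the bench
- flask: bystander: loose amber bottle, diameter 56 mm, 105 mm high, origin under its centre
- bucket: bystander: loose yellow beaker, diameter 76 mm, 70 mm high, origin under its centre
- tin: bystander: loose steel tin, diameter 64 mm, 60 mm high, origin under its centre
Not all that is in view belongs to the job. What is shaped like the part that bears jar_center but pink or red is not meant.

How it is judged:
By the outcome, as a careful person would: the job done as asked, in the order asked, and still so for the second after the job is handed in, with the robot touching nothing.
It also fails if it takes over 43 s, if anything falls off the work surface, if the arm or the gripper's body presses on something with over 40 N, if the wrist force passes 120 N, or if a joint passes its speed limit or range.

## Working session

There is one attempt and no reset: what is moved stays moved. The work goes in short steps, Python scripts to look and compute and a tool call to move; the robot and the scene stay as the last step left them, time stands still between calls to the robot, and variables do not carry over. Pictures are saved under pics/ and viewed, about 8 in all and at most 12, crops included, and the job is handed in when it is done.

Besides the shell and the picture viewer there is one more tool, called after "Request:" as name(argument=value, ...), one argument or row to a line, values as JSON. step_arm: Moves the arm, as the interface text tells. Its arguments: {"type":"object","properties":{"increments":{"type":"array","items":{"type":"object","properties":{"tx":{"type":"number"},"ty":{"type":"number"},"tz":{"type":"number"},"ax":{"type":"number"},"ay":{"type":"number"},"az":{"type":"number"},"claw":{"type":"number"}}}},"newtons":{"type":"number"}},"required":["increments"]}

```bash
mkdir -p pics
cat > h.py <<'E'
import numpy as np, cv2
from plant import r, optics
def px2w(c,u,v,z=None):
    K=np.array([[c['fx'],0,c['cx']],[0,c['fy'],c['cy']],[0,0,1]])
    p=cv2.undistortPoints(np.array([[[u,v]]],float),K,np.array(c['distortion']))[0,0]
    R=np.array(c['R']);t=np.array(c['t']);o=-R.T@t;d=R.T@np.array([p[0],p[1],1])
    if z is None:
        return o+d*float(c['depth'][int(v),int(u)])
    return o+d*(z-o[2])/d[2]
E
python3 - <<'E'
from h import *
import pickle
for n in("top","scene"):
    c=optics.capture(n);pickle.dump(c,open(n+'.pkl','wb'));cv2.imwrite(f'pics/{n}0.png',c['image'])
print(r.get_state())
E
```

```text
{'time_s': 0.1, 'joints': array([-5.08167044e+01,  2.05866228e+01,  6.38249167e-01, -1.67366788e-02,
       -7.01357304e+01, -1.65070343e+01]), 'qd': array([-0.02573124, -0.07714103,  0.14143919,  0.05471007,  0.12818876,
        0.02775042]), 'joint_torque': array([-1.30785924e-03, -5.84163344e+01,  2.93750417e+01,  7.01565877e+00,
        1.01567965e-02, -6.07042148e-05]), 'tcp_pos': array([ 0.26004107, -0.62245105,  0.24472162]), 'eef_rot': array([ 1.79914892e+02, -8.81286511e-03, -1.57329431e+02]), 'contact_force': array([0.70866332, 0.69160613, 0.01537355]), 'moment': array([0.00339126, 0.00304149, 0.02444585]), 'gripper_width': 0.08789918961577624}
```

View pics/top0.png

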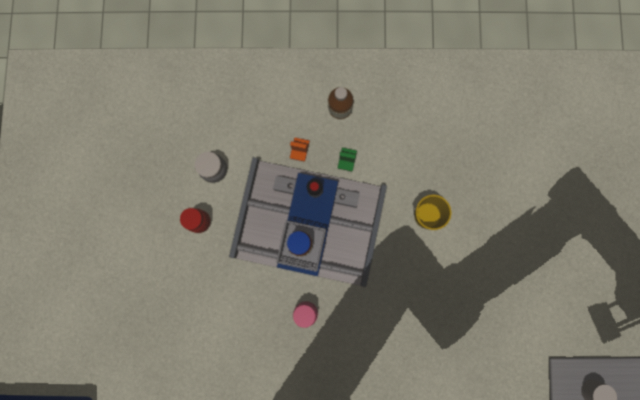

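View pics/scene0.png

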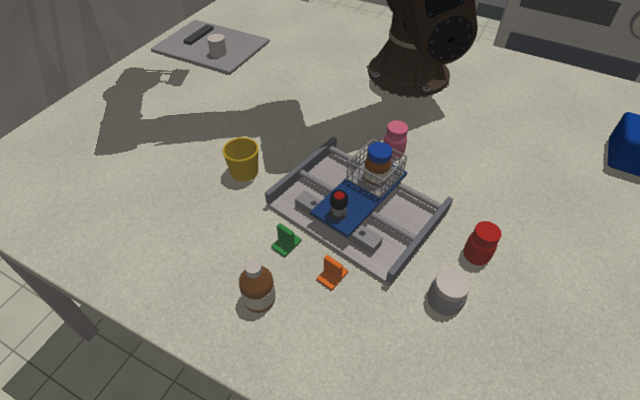

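The top view shows the knob at (315,187), jar cap (299,242), orange tag (299,149), green tag (347,159) and the strip holes near (290,185) and (342,197). I'll enlarge the crop and convert to world coordinates.

Run:
```python
from h import *
import pickle
c=pickle.load(open('top.pkl','rb'))
cv2.imwrite('pics/crop.png',cv2.resize(c['image'][130:290,225:395],None,fx=4.4,fy=3.7*1.0 if 0 else 3.7,interpolation=cv2.INTER_CUBIC)) if 0 else cv2.imwrite('pics/crop.png',cv2.resize(c['image'][135:285,225:395],None,fx=4,fy=4,interpolation=cv2.INTER_CUBIC))
for n,u,v,z in [('knob',315,187,.1),('jar',299,242,.129),('or',299,150,.02),('gr',347,160,.02),('hL',290,186,.036),('hR',342,197,.036),('flask',341,95,.1),('tin',209,164,.06),('bucket',433,212,.05)]:
    print(n,px2w(c,u,v,z).round(4),px2w(c,u,v).round(4))
```

```text
knob [0.6054 0.0585 0.1   ] [0.6056 0.0585 0.0988]
jar [0.4908 0.0879 0.129 ] [0.4909 0.0881 0.1261]
or [0.7017 0.0984 0.02  ] [0.7023 0.0986 0.0173]
gr [ 0.6793 -0.0092  0.02  ] [ 0.6806 -0.0093  0.0141]
hL [0.6174 0.1159 0.036 ] [0.6213 0.1181 0.0114]
hR [0.5937 0.0019 0.036 ] [0.5968 0.0016 0.013 ]
flask [0.8018 0.0056 0.1   ] [0.8001 0.0057 0.1049]
tin [0.661  0.2897 0.06  ] [0.661  0.2897 0.0598]
bucket [ 0.5602 -0.1932  0.05  ] [ 0.5646 -0.2013  0.0091]
```

View pics/crop.png

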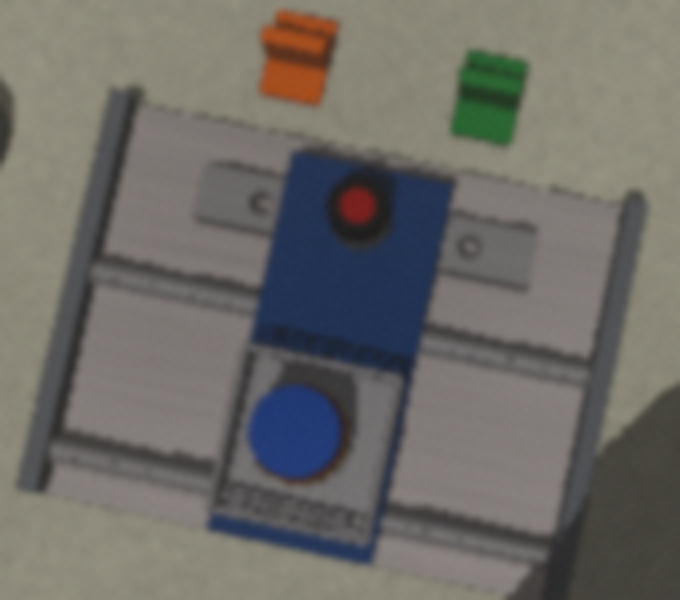

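Request:
step_arm(
  increments=[
    {"tx":21.5,"ty":42.5,"tz":-2,"az":-2.15,"claw":1},
    {"tx":21.5,"ty":42.5,"tz":-2,"az":-2.15},
    {"tx":21.5,"ty":42.5,"tz":-2,"az":-2.15},
    {"tx":21.5,"ty":42.5,"tz":-2,"az":-2.15},
    {"tx":21.5,"ty":42.5,"tz":-2,"az":-2.15},
    {"tx":21.5,"ty":42.5,"tz":-2,"az":-2.15},
    {"tx":21.5,"ty":42.5,"tz":-2,"az":-2.15},
    {"tx":21.5,"ty":42.5,"tz":-2,"az":-2.15},
  ],
)

```text
$.increments[0]: bad value
```

Request:
step_arm(
  increments=[
    {"tx":21.5,"ty":42.5,"tz":-2,"az":-2.15},
    {"tx":21.5,"ty":42.5,"tz":-2,"az":-2.15},
    {"tx":21.5,"ty":42.5,"tz":-2,"az":-2.15},
    {"tx":21.5,"ty":42.5,"tz":-2,"az":-2.15},
    {"tx":21.5,"ty":42.5,"tz":-2,"az":-2.15},
    {"tx":21.5,"ty":42.5,"tz":-2,"az":-2.15},
    {"tx":21.5,"ty":42.5,"tz":-2,"az":-2.15},
    {"tx":21.5,"ty":42.5,"tz":-2,"az":-2.15},
    {},
    {},
    {},
  ],
)

```text
$.increments[0]: bad value
```

Run:
```python
from h import *
import pickle
c=optics.capture('wrist');pickle.dump(c,open('w1.pkl','wb'));cv2.imwrite('pics/w1.png',c['image'])
s=r.get_state();print(s['tcp_pos'],s['eef_rot'],s['joints'],s['contact_force'])
```

```text
[ 0.26008851 -0.6225088   0.24485266] [ 1.79929265e+02 -6.79258765e-03 -1.57325569e+02] [-5.08154843e+01  2.05806332e+01  6.45651991e-01 -1.44489926e-02
 -7.01347682e+01 -1.65051704e+01] [0.4487025  0.36177731 0.48922138]
```

View pics/w1.png

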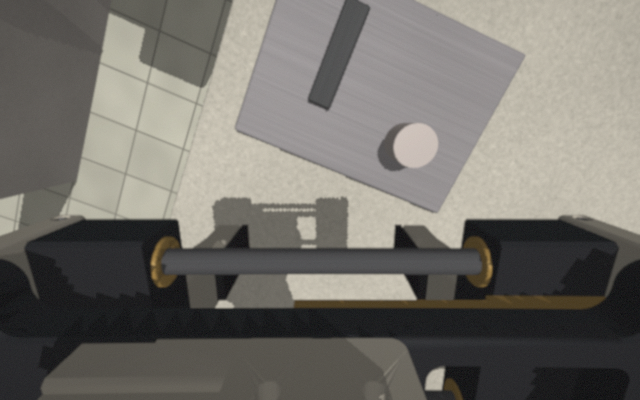

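The calls were refused and nothing moved (the wrist picture only shows the start area), so each row probably needs all of its keys.

Request:
step_arm(
  increments=[
    {"tx":21.5,"ty":42.5,"tz":-2,"ax":0,"ay":0,"az":-2.15,"claw":1},
    {"tx":21.5,"ty":42.5,"tz":-2,"ax":0,"ay":0,"az":-2.15,"claw":1},
    {"tx":21.5,"ty":42.5,"tz":-2,"ax":0,"ay":0,"az":-2.15,"claw":1},
    {"tx":21.5,"ty":42.5,"tz":-2,"ax":0,"ay":0,"az":-2.15,"claw":1},
    {"tx":21.5,"ty":42.5,"tz":-2,"ax":0,"ay":0,"az":-2.15,"claw":1},
    {"tx":21.5,"ty":42.5,"tz":-2,"ax":0,"ay":0,"az":-2.15,"claw":1},
    {"tx":21.5,"ty":42.5,"tz":-2,"ax":0,"ay":0,"az":-2.15,"claw":1},
    {"tx":21.5,"ty":42.5,"tz":-2,"ax":0,"ay":0,"az":-2.15,"claw":1},
  ],
)

```text
time_s: 0.95
tcp_pos: [0.4326, -0.2809, 0.2295]
eef_rot: [180.0, 0.0, -174.6]
contact_force: [0.6, 0.2, -0.6]
gripper_width: 0.088
```

Request:
step_arm(
  increments=[
    {"tx":21.5,"ty":42.5,"tz":-2,"ax":0,"ay":0,"az":-2.15,"claw":1},
    {"tx":21.5,"ty":42.5,"tz":-2,"ax":0,"ay":0,"az":-2.15,"claw":1},
    {"tx":21.5,"ty":42.5,"tz":-2,"ax":0,"ay":0,"az":-2.15,"claw":1},
    {"tx":21.5,"ty":42.5,"tz":-2,"ax":0,"ay":0,"az":-2.15,"claw":1},
    {"tx":21.5,"ty":42.5,"tz":-2,"ax":0,"ay":0,"az":-2.15,"claw":1},
    {"tx":21.5,"ty":42.5,"tz":-2,"ax":0,"ay":0,"az":-2.15,"claw":1},
    {"tx":21.5,"ty":42.5,"tz":-2,"ax":0,"ay":0,"az":-2.15,"claw":1},
    {"tx":21.5,"ty":42.5,"tz":-2,"ax":0,"ay":0,"az":-2.15,"claw":1},
    {"tx":0,"ty":0,"tz":0,"ax":0,"ay":0,"az":0,"claw":1},
    {"tx":0,"ty":0,"tz":0,"ax":0,"ay":0,"az":0,"claw":1},
  ],
)

```text
time_s: 1.95
tcp_pos: [0.6041, 0.0583, 0.2126]
eef_rot: [-180.0, -0.1, 168.4]
contact_force: [-0.1, -0.5, -0.0]
gripper_width: 0.0877
```

Run:
```python
from h import *
import pickle
c=optics.capture('wrist');pickle.dump(c,open('w1.pkl','wb'));cv2.imwrite('pics/w2.png',c['image'])
s=r.get_state();print(s['tcp_pos'],s['eef_rot'],s['joints'],s['contact_force'])
```

```text
[0.60384915 0.05738763 0.21294618] [-1.79962649e+02 -6.39804195e-02  1.68335267e+02] [ 2.38581783e+01  1.55087195e+01 -1.09400242e+01 -7.56236467e-03
 -6.36250310e+01 -1.25519526e+02] [-0.40365135 -0.30573181  0.34684725]
```

View pics/w2.png

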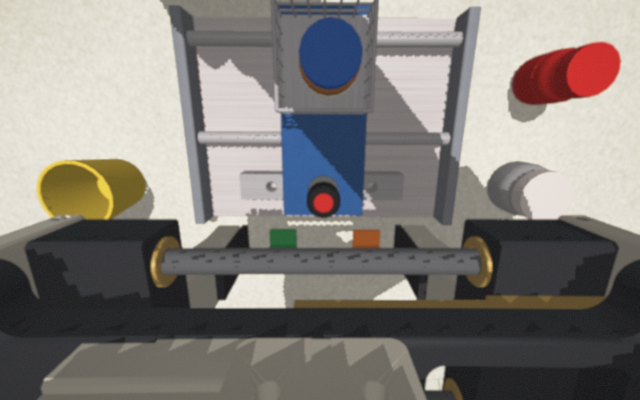

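The wrist view shows the red dot at (323,203), the holes at (272,186) and (372,186), with the strip level in the image, so the yaw is aligned.

Run:
```python
from h import *
import pickle
c=pickle.load(open('w1.pkl','rb'))
k=px2w(c,323,203,.1);a=px2w(c,272,186,.036);b=px2w(c,372,186,.036)
hsv=cv2.cvtColor(c['image'],cv2.COLOR_BGR2HSV)
m=cv2.inRange(hsv,(0,150,120),(8,255,255))|cv2.inRange(hsv,(172,150,120),(180,255,255));m[:, :290]=0;m[:,350:]=0;m[:180]=0;m[220:]=0
M=cv2.moments(m,True);print(M['m10']/M['m00'],M['m01']/M['m00']);k2=px2w(c,M['m10']/M['m00'],M['m01']/M['m00'],.1)
print(k,k2,a,b)
d=b-a;print(np.degrees(np.arctan2(d[0],d[1])))
# edges of the strip and rail end plates for yaw
p=px2w(c,172,10,.042);q=px2w(c,199,220,.042);p2=px2w(c,477,10,.042);q2=px2w(c,451,220,.042)
for e in(q-p,q2-p2):print(np.degrees(np.arctan2(-e[1],e[0])))
y=np.array([np.sin(np.radians(11.7)),np.cos(np.radians(11.7)),0]);x=np.array([y[1],-y[0],0])
for h in(a,b):print((h-k2)@y,(h-k2)@x)
```

```text
323.1214057507987 202.49520766773162
[0.6096031  0.05819743 0.1       ] [0.60914227 0.05840752 0.1       ] [0.59617992 0.00107712 0.036     ] [0.61944383 0.11442817 0.036     ]
11.598196063735294
11.318981589198112
11.21448776730285
-0.05876783127603803 -0.0010671473748414886
0.056945729479862914 -0.0012727490519830777
```

Request:
step_arm(
  increments=[
    {"tx":3,"ty":0.6,"tz":-30,"ax":0,"ay":0,"az":0,"claw":1},
    {"tx":0,"ty":0,"tz":-30,"ax":0,"ay":0,"az":0,"claw":1},
    {"tx":0,"ty":0,"tz":-30,"ax":0,"ay":0,"az":0,"claw":1},
    {"tx":0,"ty":0,"tz":-20,"ax":0,"ay":0,"az":0,"claw":1},
    {"tx":0,"ty":0,"tz":-13,"ax":0,"ay":0,"az":0,"claw":0.2},
    {"tx":0,"ty":0,"tz":0,"ax":0,"ay":0,"az":0,"claw":0},
    {"tx":0,"ty":0,"tz":0,"ax":0,"ay":0,"az":0,"claw":0},
    {"tx":0,"ty":0,"tz":0,"ax":0,"ay":0,"az":0,"claw":0},
  ],
  newtons=4,
)

```text
time_s: 2.8
tcp_pos: [0.608, 0.0578, 0.092]
eef_rot: [179.9, 0.1, 168.3]
contact_force: [-0.5, -0.0, -0.4]
gripper_width: 0.0612
```

Request:
step_arm(
  increments=[
    {"tx":0,"ty":0,"tz":0,"ax":0,"ay":0,"az":0,"claw":-0.2},
    {"tx":0,"ty":0,"tz":0,"ax":0,"ay":0,"az":0,"claw":-0.25},
    {"tx":0,"ty":0,"tz":0,"ax":0,"ay":0,"az":0,"claw":-0.3},
    {"tx":0,"ty":0,"tz":0,"ax":0,"ay":0,"az":0,"claw":-0.3},
  ],
)

```text
time_s: 3.2
tcp_pos: [0.6075, 0.0581, 0.0909]
eef_rot: [180.0, 0.0, 168.3]
contact_force: [-0.7, 2.2, 0.3]
gripper_width: 0.0325
```

Request:
step_arm(
  increments=[
    {"tx":0,"ty":0,"tz":0,"ax":0,"ay":0,"az":0,"claw":-0.5},
    {"tx":0,"ty":0,"tz":0,"ax":0,"ay":0,"az":0,"claw":-0.5},
  ],
  newtons=4,
)

```text
time_s: 3.4
tcp_pos: [0.6075, 0.0582, 0.0909]
eef_rot: [180.0, 0.0, 168.3]
contact_force: [-0.5, 3.3, 3.2]
gripper_width: 0.0322
```

Request:
step_arm(
  increments=[
    {"tx":0,"ty":0,"tz":0,"ax":0,"ay":0,"az":0,"claw":-0.5},
    {"tx":0,"ty":0,"tz":0,"ax":0,"ay":0,"az":0,"claw":-0.5},
  ],
  newtons=20,
)

```text
time_s: 3.6
tcp_pos: [0.6075, 0.0582, 0.0909]
eef_rot: [180.0, 0.0, 168.3]
contact_force: [-0.5, 4.7, 5.0]
gripper_width: 0.0312
```

Request:
step_arm(
  increments=[
    {"tx":0.2,"ty":0.8,"tz":0,"ax":0,"ay":0,"az":0,"claw":-0.5},
    {"tx":0,"ty":0,"tz":0,"ax":0,"ay":0,"az":0,"claw":-0.5},
  ],
  newtons=20,
)

```text
time_s: 3.8
tcp_pos: [0.6075, 0.0584, 0.0908]
eef_rot: [-180.0, 0.0, 168.3]
contact_force: [-1.2, 2.2, 4.6]
gripper_width: 0.0314
```

Request:
step_arm(
  increments=[
    {"tx":0,"ty":0,"tz":4,"ax":0,"ay":0,"az":0,"claw":-0.5},
    {"tx":0,"ty":0,"tz":0,"ax":0,"ay":0,"az":0,"claw":-0.5},
    {"tx":0,"ty":0,"tz":0,"ax":0,"ay":0,"az":0,"claw":-0.5},
  ],
  newtons=20,
)

```text
time_s: 4.1
tcp_pos: [0.6074, 0.0584, 0.0941]
eef_rot: [-180.0, -0.0, 168.3]
contact_force: [4.0, 0.8, -4.8]
gripper_width: 0.0318
```

Request:
step_arm(
  increments=[
    {"tx":0,"ty":0,"tz":4,"ax":0,"ay":0,"az":0,"claw":-0.5},
    {"tx":0,"ty":0,"tz":4,"ax":0,"ay":0,"az":0,"claw":-0.5},
    {"tx":0,"ty":0,"tz":0,"ax":0,"ay":0,"az":0,"claw":-0.5},
    {"tx":0,"ty":0,"tz":0,"ax":0,"ay":0,"az":0,"claw":-0.5},
  ],
  newtons=20,
)

```text
time_s: 4.5
tcp_pos: [0.6074, 0.0585, 0.1026]
eef_rot: [-180.0, 0.0, 168.3]
contact_force: [4.0, -0.5, -6.0]
gripper_width: 0.0312
```

Run:
```python
from h import *
c=optics.capture('scene');i=c['image'];cv2.imwrite('pics/s1.png',cv2.resize(i[100:260,240:440],None,fx=4,fy=3.75 if 0 else 3.7,interpolation=cv2.INTER_CUBIC))
s=r.get_state();print(s['tcp_pos'],s['contact_force'])
```

```text
[0.60739068 0.05844682 0.10255407] [ 3.76281498 -1.13912183 -6.94938498]
```

View pics/s1.png

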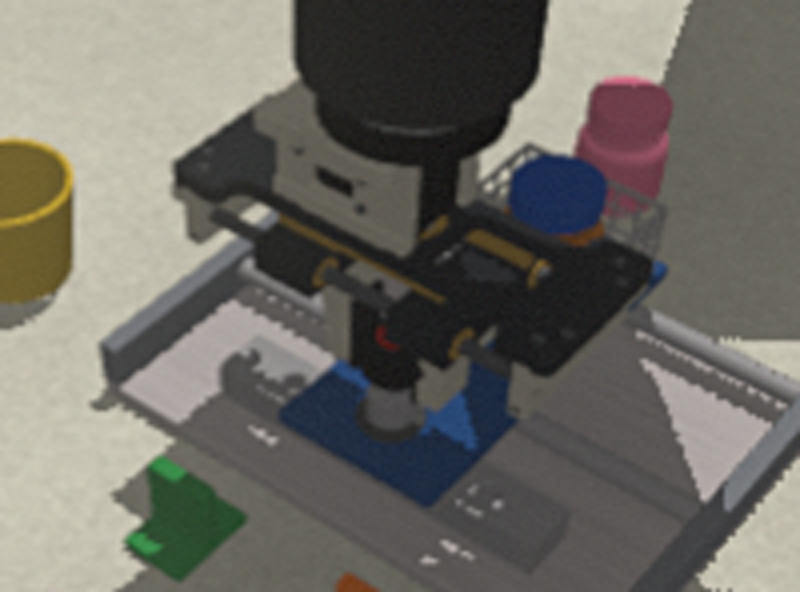

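The crop shows the knob lifted clear of the barrel. I'll try a short slide along +y and watch the force.

Request:
step_arm(
  increments=[
    {"tx":0.2,"ty":1,"tz":0,"ax":0,"ay":0,"az":0,"claw":-0.5},
    {"tx":0.4,"ty":2,"tz":0,"ax":0,"ay":0,"az":0,"claw":-0.5},
    {"tx":0.4,"ty":2,"tz":0,"ax":0,"ay":0,"az":0,"claw":-0.5},
  ],
  newtons=20,
)

```text
time_s: 4.85
tcp_pos: [0.6084, 0.0633, 0.1025]
eef_rot: [-180.0, -0.0, 168.3]
contact_force: [4.4, -2.0, -5.6]
gripper_width: 0.0314
```

Request:
step_arm(
  increments=[
    {"tx":0.6,"ty":3,"tz":0,"ax":0,"ay":0,"az":0,"claw":-0.5},
    {"tx":0.8,"ty":4,"tz":0,"ax":0,"ay":0,"az":0,"claw":-0.5},
    {"tx":0.8,"ty":4,"tz":0,"ax":0,"ay":0,"az":0,"claw":-0.5},
    {"tx":0.8,"ty":4,"tz":0,"ax":0,"ay":0,"az":0,"claw":-0.5},
    {"tx":0.8,"ty":4,"tz":0,"ax":0,"ay":0,"az":0,"claw":-0.5},
    {"tx":0.8,"ty":4,"tz":0,"ax":0,"ay":0,"az":0,"claw":-0.5},
    {"tx":0.8,"ty":4,"tz":0,"ax":0,"ay":0,"az":0,"claw":-0.5},
    {"tx":0.8,"ty":4,"tz":0,"ax":0,"ay":0,"az":0,"claw":-0.5},
    {"tx":0.8,"ty":4,"tz":0,"ax":0,"ay":0,"az":0,"claw":-0.5},
    {"tx":0.4,"ty":2,"tz":0,"ax":0,"ay":0,"az":0,"claw":-0.5},
    {"tx":0,"ty":0,"tz":0,"ax":0,"ay":0,"az":0,"claw":-0.5},
    {"tx":0,"ty":0,"tz":0,"ax":0,"ay":0,"az":0,"claw":-0.5},
  ],
  newtons=20,
)

```text
time_s: 6.05
tcp_pos: [0.6162, 0.1008, 0.1026]
eef_rot: [180.0, 0.0, 168.3]
contact_force: [5.4, -1.1, -6.4]
gripper_width: 0.0312
```

Request:
step_arm(
  increments=[
    {"tx":0,"ty":0,"tz":-2,"ax":0,"ay":0,"az":0,"claw":-0.5},
    {"tx":0,"ty":0,"tz":-1,"ax":0,"ay":0,"az":0,"claw":-0.5},
    {"tx":0,"ty":0,"tz":0,"ax":0,"ay":0,"az":0,"claw":-0.15},
    {"tx":0,"ty":0,"tz":0,"ax":0,"ay":0,"az":0,"claw":-0.15},
    {"tx":0,"ty":0,"tz":-4,"ax":0,"ay":0,"az":0,"claw":-0.15},
    {"tx":0,"ty":0,"tz":0,"ax":0,"ay":0,"az":0,"claw":-0.15},
    {"tx":0,"ty":0,"tz":0,"ax":0,"ay":0,"az":0,"claw":-0.15},
  ],
  newtons=10,
)

```text
time_s: 6.75
tcp_pos: [0.6155, 0.1005, 0.0954]
eef_rot: [-180.0, -0.0, 168.3]
contact_force: [0.4, -0.0, 0.0]
gripper_width: 0.0371
```

Request:
step_arm(
  increments=[
    {"tx":0.2,"ty":1,"tz":0,"ax":0,"ay":0,"az":0,"claw":-0.15},
    {"tx":0.2,"ty":1,"tz":0,"ax":0,"ay":0,"az":0,"claw":-0.15},
    {"tx":0.2,"ty":1,"tz":0,"ax":0,"ay":0,"az":0,"claw":-0.15},
    {"tx":0.2,"ty":1,"tz":0,"ax":0,"ay":0,"az":0,"claw":-0.15},
  ],
)

```text
time_s: 7.15
tcp_pos: [0.6165, 0.1039, 0.0956]
eef_rot: [-179.9, -0.0, 168.3]
contact_force: [1.1, -6.1, 1.5]
gripper_width: 0.0374
```

Request:
step_arm(
  increments=[
    {"tx":0.2,"ty":1,"tz":0,"ax":0,"ay":0,"az":0,"claw":-0.15},
    {"tx":0.2,"ty":1,"tz":0,"ax":0,"ay":0,"az":0,"claw":-0.15},
    {"tx":0.2,"ty":1,"tz":0,"ax":0,"ay":0,"az":0,"claw":-0.15},
  ],
)

```text
time_s: 7.45
tcp_pos: [0.617, 0.1066, 0.0956]
eef_rot: [-179.9, -0.0, 168.3]
contact_force: [-0.3, -5.5, 1.5]
gripper_width: 0.0375
```

Request:
step_arm(
  increments=[
    {"tx":0.2,"ty":1,"tz":0,"ax":0,"ay":0,"az":0,"claw":-0.15},
    {"tx":0.2,"ty":1,"tz":0,"ax":0,"ay":0,"az":0,"claw":-0.15},
    {"tx":0.2,"ty":1,"tz":0,"ax":0,"ay":0,"az":0,"claw":-0.15},
  ],
)

```text
time_s: 7.75
tcp_pos: [0.6176, 0.1096, 0.0956]
eef_rot: [-179.9, -0.0, 168.3]
contact_force: [1.5, -5.4, 0.7]
gripper_width: 0.0372
```

Request:
step_arm(
  increments=[
    {"tx":0.2,"ty":1,"tz":0,"ax":0,"ay":0,"az":0,"claw":-0.15},
    {"tx":0.2,"ty":1,"tz":0,"ax":0,"ay":0,"az":0,"claw":-0.15},
  ],
)

```text
time_s: 7.95
tcp_pos: [0.6181, 0.1116, 0.0955]
eef_rot: [-179.9, -0.0, 168.3]
contact_force: [1.3, -4.9, -0.1]
gripper_width: 0.0375
```

Knob is about 52 mm from the start and still sliding at about 5 N.

Request:
step_arm(
  increments=[
    {"tx":0.2,"ty":1,"tz":0,"ax":0,"ay":0,"az":0,"claw":-0.15},
    {"tx":0.2,"ty":1,"tz":0,"ax":0,"ay":0,"az":0,"claw":-0.15},
  ],
)

```text
time_s: 8.15
tcp_pos: [0.6185, 0.1137, 0.0955]
eef_rot: [-179.9, -0.0, 168.3]
contact_force: [0.7, -4.4, -0.5]
gripper_width: 0.0371
```

Request:
step_arm(
  increments=[
    {"tx":0.2,"ty":1,"tz":0,"ax":0,"ay":0,"az":0,"claw":-0.15},
  ],
)

```text
time_s: 8.25
tcp_pos: [0.6187, 0.1149, 0.0953]
eef_rot: [-179.9, -0.0, 168.3]
contact_force: [2.0, -4.0, -2.1]
gripper_width: 0.0373
```

Request:
step_arm(
  increments=[
    {"tx":0.2,"ty":0.8,"tz":0,"ax":0,"ay":0,"az":0,"claw":-0.15},
  ],
)

```text
time_s: 8.35
tcp_pos: [0.6188, 0.1162, 0.0953]
eef_rot: [-180.0, -0.0, 168.3]
contact_force: [-0.3, 0.1, 0.1]
gripper_width: 0.0371
```

Force vanished at about 57 mm, so the pin probably dropped. I'll back off to centre, open, rise and look.

Request:
step_arm(
  increments=[
    {"tx":-0.3,"ty":-1.5,"tz":0,"ax":0,"ay":0,"az":0,"claw":0},
    {"tx":0,"ty":0,"tz":0,"ax":0,"ay":0,"az":0,"claw":0.5},
    {"tx":0,"ty":0,"tz":0,"ax":0,"ay":0,"az":0,"claw":0.5},
    {"tx":0,"ty":0,"tz":0,"ax":0,"ay":0,"az":0,"claw":0.5},
    {"tx":0,"ty":0,"tz":20,"ax":0,"ay":0,"az":0,"claw":0.5},
    {"tx":0,"ty":0,"tz":30,"ax":0,"ay":0,"az":0,"claw":0.5},
    {"tx":0,"ty":0,"tz":40,"ax":0,"ay":0,"az":0,"claw":0.5},
    {"tx":0,"ty":0,"tz":40,"ax":0,"ay":0,"az":0,"claw":0.5},
    {"tx":0,"ty":-40,"tz":20,"ax":0,"ay":0,"az":0,"claw":0.5},
    {"tx":0,"ty":-45,"tz":0,"ax":0,"ay":0,"az":0,"claw":0.5},
    {"tx":0,"ty":-45,"tz":0,"ax":0,"ay":0,"az":0,"claw":0.5},
    {"tx":0,"ty":-45,"tz":0,"ax":0,"ay":0,"az":0,"claw":0.5},
  ],
)

```text
time_s: 9.55
tcp_pos: [0.6186, -0.0613, 0.2461]
eef_rot: [180.0, 0.1, 168.3]
contact_force: [-0.1, -0.1, 0.2]
gripper_width: 0.0657
```

Request:
step_arm(
  increments=[
    {"tx":0,"ty":-45,"tz":0,"ax":0,"ay":0,"az":0,"claw":0.5},
    {"tx":0,"ty":-45,"tz":0,"ax":0,"ay":0,"az":0,"claw":0.5},
    {"tx":0,"ty":-40,"tz":0,"ax":0,"ay":0,"az":0,"claw":0.5},
  ],
)

```text
time_s: 9.85
tcp_pos: [0.6185, -0.1921, 0.2458]
eef_rot: [180.0, 0.0, 168.3]
contact_force: [0.3, 0.9, 1.1]
gripper_width: 0.0659
```

Run:
```python
from h import *
import pickle
a=pickle.load(open('top.pkl','rb'));b=optics.capture('top');s0=pickle.load(open('scene.pkl','rb'));s1=optics.capture('scene')
def red(c,lo):
    h=cv2.cvtColor(c['image'],cv2.COLOR_BGR2HSV);m=cv2.inRange(h,(0,150,60),(6,255,255))|cv2.inRange(h,(174,150,60),(180,255,255))
    n,l,st,ce=cv2.connectedComponentsWithStats(m)
    for i in range(1,n):
        if lo<st[i,4]<150:
            u,v=ce[i];z=[]
            mm=(l==i)&(c['depth']>0);print(ce[i].round(1),st[i,4],'at z.1:',px2w(c,u,v,.1).round(4),'depth med:',np.median([px2w(c,x,y)for y,x in zip(*np.nonzero(mm))],0).round(4))
for n,c in(('top0',a),('top1',b),('sc0',s0),('sc1',s1)):print(n);red(c,15)
i=b['image'][80:290,170:460];j=s1['image'][100:320,200:520]
cv2.imwrite('pics/end.png',np.vstack([cv2.resize(i,(400,290),interpolation=3),cv2.resize(j,(400,275),interpolation=3)])) if 0 else cv2.imwrite('pics/end.png',np.hstack([cv2.resize(i,(400,290),interpolation=2),cv2.resize(j,(400,290),interpolation=2)]))
s=r.get_state();print(s['tcp_pos'],s['time_s'])
```

```text
top0
[313.9 185.8] 64 at z.1: [0.6078 0.0607 0.1   ] depth med: [0.6075 0.0605 0.1013]
top1
[287.8 180.2] 67 at z.1: [0.6193 0.1149 0.1   ] depth med: [0.6195 0.1145 0.1007]
sc0
[338.8 194.7] 69 at z.1: [0.6061 0.0583 0.1   ] depth med: [0.607  0.0591 0.1013]
sc1
[364.  209.7] 76 at z.1: [0.6176 0.1123 0.1   ] depth med: [0.6188 0.1127 0.1013]
[ 0.61811368 -0.19432996  0.2452301 ] 9.95
```

View pics/end.png

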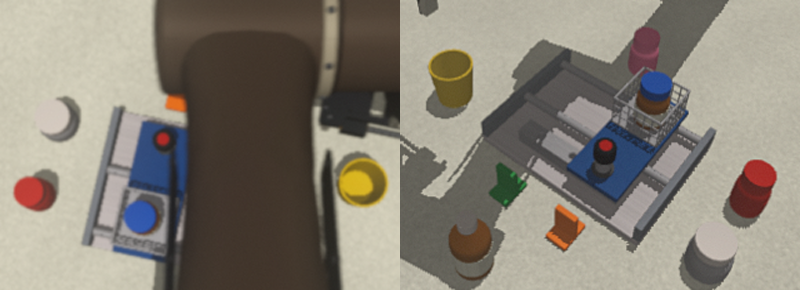

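The picture shows the shuttle next to the orange tag with the jar upright. Both cameras put the knob top back at its home height (0.101 m before and after), about 55 mm along the rail.

```bash
python3 -c "
from plant import r
print(r.close_job())"
```

```text
the job is handed in; nothing more can be done
None
```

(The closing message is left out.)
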